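# Snap the bearing caps into the gearbox cover and book them off

### The arm

A 7-joint arm with a two-finger parallel gripper is mounted at the origin on the work surface. World frame = base frame: x ahead of the robot, y to its left, z up, the work surface at z = 0. Lengths are in m, angles in rad, forces in N, time in s.
With the tool pointing down it reaches from about 0.4 to 0.85 m from the base axis. Payload 6.9 kg.
Tool frame: the origin (TCP) lies between the finger pads; the fingertips stand r.tip_reach ahead of it and the grasp point (between the pads) is the TCP (r.tip_reach is the distance from the TCP to the fingertips, in m); z points along the fingers, y is the line along which they close (so a half turn about z gives the same grasp; the last joint's range is limited). The gripper opens to 85 mm and grips with 20 to 120 N. Pads are 22 mm wide; open, the fingers measure 114 mm over their backs; the gripper's body (76 mm by 85 mm) begins 54 mm behind the grasp point. The pads swing forward as they close: fully open they stand 13 mm farther back than shut.
Start: joints at [-1.117, 0.507, -0.238, 1.5, 0.126, 1.149, -0.155], TCP at [0.214, 0.587, 0.25] pointing down, gripper open.
Joint ranges: [-3.08, 3.08], [-0.24, 2.05], [-1.43, 1.35], [0, 2.5], [-1.52, 4.66], [0.17, 1.96], [-2.89, 2.89]. Speed limits (rad/s): [2.39, 2.39, 3.14, 3.14, 3.14, 3.14, 3.14].

### API

Orientations are given as [roll, pitch, yaw] about the fixed x, y, z axes, in that order (R = Rz(yaw) Ry(pitch) Rx(roll)).
In Python, from bench import readout, optics, job_done, r gives the robot as it stands.
- The arm moves only by the shell command python3 -m crank 'ROWS' [FORCE]. ROWS is JSON, a list that holds one entry, the list of rows, each a list of 5 numbers: the opening, from 0 (shut) to 1 (fully open), then the shift along the tool's x, y, z in mm, then the turn about the tool's z in rad. In form: [[[fingers, x, y, z, yaw], ...]]. A call has exactly 10 rows; each row is the pose to reach, as a shift and turn from the pose commanded when the call began, along the tool's axes at that moment; what a row does not reach only later rows make up. A row lasts 1/12 s, in which the tool goes at most 41.7 mm and 7.16 degrees, less where a joint would pass 70% of its speed; a pose out of reach is approached as far as the arm can. A call with a gripper value outside its range is refused whole. The fingers move at their own pace and stop on an object; FORCE is the grip in N (left out, the last holds). Time passes only in rows, so rows that repeat a pose let the fingers close, or fill a call up. It gives the time, the measured TCP pose, the force, the opening and the grip force at its end, in the units of the state.
- readout.observe(): the state, without advancing time (a new reading comes with each control period).
- optics.get_image(name): name is "scene" or "top"; returns a dict with "color" (384x512x3 uint8, red, green, blue), "camera_matrix" (3x3 intrinsics, pixels), "T" (4x4, takes a point from camera to world coordinates). Camera axes: x right, y up, looking along -z (the intrinsics and any distortion apply to the point x, -y, -z); pixel columns grow to the right and rows downward; lengths in m; the calibration is good to about 2 mm. A picture is of the moment at which its call begins. There is no depth.
- job_done(): hands the job in; it is judged then, once.
The state is a dict: "t": time; "qpos": joint angles; "joint_vel": joint speeds; "tau": joint torques, N m; "position": TCP position; "tcp_rot": TCP orientation; "force": force on the tool from outside, world axes, zero at the start; "wrist_torque": the same for the moment, N m; "gripper_width": finger opening in m; "finger_force": force on a finger pad.
Only numpy, scipy, OpenCV 4.12 (cv2) and the standard library are available. Lean on these libraries where they do the work, as an engineer would, in place of code of your own. Each camera call takes 0.05 s, during which the arm holds its last target. There are 200 camera calls.

### The job

Lay every steel bearing cap that is on the bench into a bore of the gearbox cover, one to a bore, and snap each fully home by pressing it straight down with the held pusher, never with the fingers. Then stand the pusher back in its rest and, with it there, book the job off on the control box: press the round key, then the square key, then the bar key, each fully down and one at a time. Leave the white can, the gear wheel and the bare shaft where they are.

Things in the scene. Friction and masses are not known exactly. Their poses are not given: they have to be found in the camera images.
- cap1: steel bearing cap, may be absent: a flat disc 60 mm across and 12 mm thick whose lower 9 mm taper to 51 mm at the foot, with a round grip boss 22 mm across and 24 mm high in the middle of its top (36 mm high in all); 90 g. Origin: centre of its underside, z along the boss. Caps are alike; any cap fits any bore.
- cap2: steel bearing cap, may be absent: a flat disc 60 mm across and 12 mm thick whose lower 9 mm taper to 51 mm at the foot, with a round grip boss 22 mm across and 24 mm high in the middle of its top (36 mm high in all); 90 g. Origin: centre of its underside, z along the boss. Caps are alike; any cap fits any bore.
- cap3: steel bearing cap, may be absent: a flat disc 60 mm across and 12 mm thick whose lower 9 mm taper to 51 mm at the foot, with a round grip boss 22 mm across and 24 mm high in the middle of its top (36 mm high in all); 90 g. Origin: centre of its underside, z along the boss. Caps are alike; any cap fits any bore.
- cap4: steel bearing cap, may be absent: a flat disc 60 mm across and 12 mm thick whose lower 9 mm taper to 51 mm at the foot, with a round grip boss 22 mm across and 24 mm high in the middle of its top (36 mm high in all); 90 g. Origin: centre of its underside, z along the boss. Caps are alike; any cap fits any bore.
- cover: grey cast gearbox cover, fixed: block 190 by 190 mm, 45 mm high, origin at the centre of its underside. In its top four round bores, two by two, 90 mm apart along its x and y, 63 mm across, 22 mm deep, each with four sprung steel balls in its wall near the mouth, reaching in to 54 mm across.
- bore1 (a point): centre of the floor of the cover's bore towards -x and +y, 22 mm below the cover's top; z up. A cap laid in stands on the balls, its foot about 11 to 15 mm above this point; pressed straight down with some 8 to 16 N it snaps past the balls, which close above its disc; it is home when its origin is here.
- bore2 (a point): centre of the floor of the cover's bore towards -x and -y, 22 mm below the cover's top; z up. A cap laid in stands on the balls, its foot about 11 to 15 mm above this point; pressed straight down with some 8 to 16 N it snaps past the balls, which close above its disc; it is home when its origin is here.
- bore3 (a point): centre of the floor of the cover's bore towards +x and +y, 22 mm below the cover's top; z up. A cap laid in stands on the balls, its foot about 11 to 15 mm above this point; pressed straight down with some 8 to 16 N it snaps past the balls, which close above its disc; it is home when its origin is here.
- bore4 (a point): centre of the floor of the cover's bore towards +x and -y, 22 mm below the cover's top; z up. A cap laid in stands on the balls, its foot about 11 to 15 mm above this point; pressed straight down with some 8 to 16 N it snaps past the balls, which close above its disc; it is home when its origin is here.
- pusher: press pusher, 110 mm high, 300 g, standing upright in its rest: a dark steel tube foot 48 mm across, 42 mm high, with a hole 32 mm across and 32 mm deep in its underside that goes over a cap's boss so that the foot's ring presses on the disc; above it a round wooden handle 26 mm across from 42 to 110 mm height. Origin: centre of the foot's underside, z up the handle.
- rest: the pusher's rest: fixed open square aluminium tray, 72 mm outside, 64 mm inside, 14 mm high, floor 4 mm thick; origin at the centre of its underside.
- box: grey control box, fixed: 110 mm (x) by 200 mm (y), 70 mm high, origin at the centre of its underside; three black keys in a row along its y, 58 mm apart, in any order, each on a thin steel plate.
- key_round_top (a point): centre of the top face of the round key, 34 mm across, 89 mm above the bench when up; z up
- key_round (a joint): how far the round key is pressed down, 0 to 0.006 m; sprung, about 5 N fully down, springs back
- key_square_top (a point): centre of the top face of the square key, 30 by 30 mm, 89 mm above the bench when up; z up
- key_square (a joint): how far the square key is pressed down, 0 to 0.006 m; sprung, about 5 N fully down, springs back
- key_bar_top (a point): centre of the top face of the long narrow bar key, 56 mm by 14 mm, its length along the box's x, 89 mm above the bench when up; z up
- key_bar (a joint): how far the long narrow bar key is pressed down, 0 to 0.006 m; sprung, about 5 N fully down, springs back
- can: bystander: white can, 66 mm across, 160 mm high; origin at the centre of its underside
- gear: bystander: dark steel gear wheel with a hub, 80 mm across, 34 mm high, lying flat (no boss as slim as a cap's, and toothed); origin at the centre of its underside
- shaft: bystander: bare steel shaft, 24 mm across, 160 mm long, lying; origin halfway along it
Mind the look-alikes: they are no part of the job. Leave any orange or red look-alike of the cap4 alone. What is shaped like the cap1 but green is not meant.

How it is judged:
By the outcome, as a careful person would: the job done as asked, in the order asked, and still so for the second after the job is handed in, with the robot touching nothing.
Of cap1, cap2, cap3, cap4 only 3 to 4 are there at a start; the rules pass over those that are not, and their reading is None.
At some moment in a run one of cap1, cap2, cap3, cap4 may be knocked a few centimetres aside while the robot is not near it.
It also fails if it takes over 200 s, if anything falls off the work surface, if the arm or the gripper's body presses on something with over 40 N, if the wrist force passes 120 N, or if a joint passes its speed limit or range.

## Working session

There is one attempt and no reset: what is moved stays moved. The work goes in short steps, Python scripts to look and compute and a shell command to move; the robot and the scene stay as the last step left them, time stands still between calls to the robot, and variables do not carry over. Pictures are saved under pics/ and viewed, at most 16 in all, crops included, and the job is handed in when it is done.

```bash
ls; mkdir -p pics; python3 - <<'E'
from bench import readout, optics, r
import cv2
s=readout.observe(); print(s, r.tip_reach)
for n in("scene","top"):
    d=optics.get_image(n); print(n,d["camera_matrix"].tolist(),d["T"].round(4).tolist(),[k for k in d])
    cv2.imwrite(f"pics/{n}0.png",cv2.resize(d["color"][:,:,::-1],(800,600)))
E
```

```text
pics
{'t': 0.0, 'qpos': array([-1.11648665,  0.50830898, -0.23751815,  1.50111959,  0.12567715,
        1.14890652, -0.15480602]), 'joint_vel': array([ 8.76536229e-05, -2.36443945e-04,  3.63489178e-04,  2.05565400e-03,
        7.15480231e-04, -7.38298956e-04,  1.13382536e-03]), 'tau': array([ 6.60915412e-04, -6.20580339e+01, -2.18607478e+00, -2.49648356e+01,
        1.28038094e-02,  1.20911223e-02, -1.54901005e-05]), 'position': array([0.21352265, 0.58689919, 0.2494519 ]), 'tcp_rot': array([-3.13983623e+00,  1.90427912e-05,  2.79277758e+00]), 'force': array([0.13643234, 0.51372333, 0.26420411]), 'wrist_torque': array([ 0.03673616, -0.00256719, -0.02433319]), 'finger_force': 0.0, 'gripper_width': 0.08538918756048298} 0.019
scene [[377.46404278441844, 0.0, 259.0551745366142], [0.0, 377.46404278441844, 199.53745300772587], [0.0, 0.0, 1.0]] [[-0.0247, -0.6851, 0.7281, 1.3594], [0.9997, -0.0105, 0.0239, 0.0682], [-0.0087, 0.7284, 0.6851, 0.8426], [0.0, 0.0, 0.0, 1.0]] ['color', 'camera_matrix', 'T']
top [[474.5031819980516, 0.0, 256.6598688820392], [0.0, 474.5031819980516, 186.40057159462225], [0.0, 0.0, 1.0]] [[-0.0708, 0.9696, -0.2341, 0.2806], [-0.9975, -0.0678, 0.0209, 0.0626], [0.0044, 0.235, 0.972, 1.2984], [0.0, 0.0, 0.0, 1.0]] ['color', 'camera_matrix', 'T']
```

View pics/scene0.png

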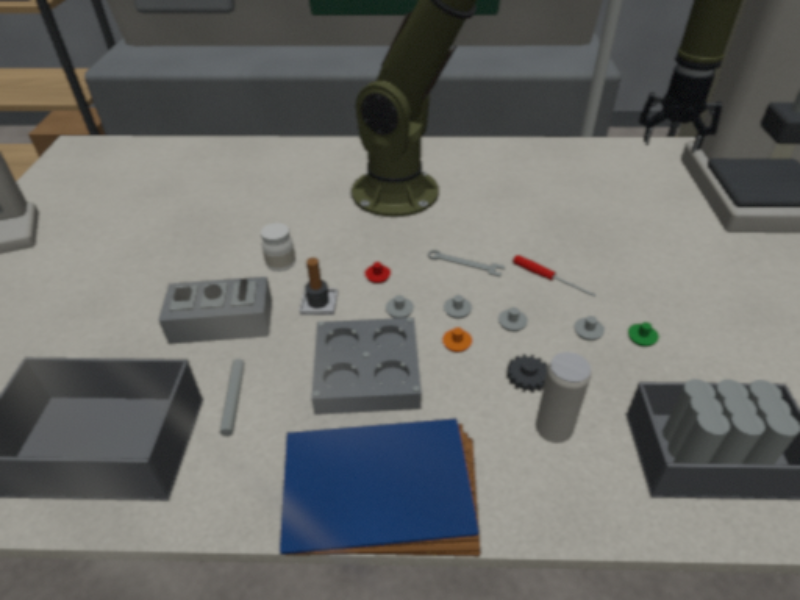

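View pics/top0.png

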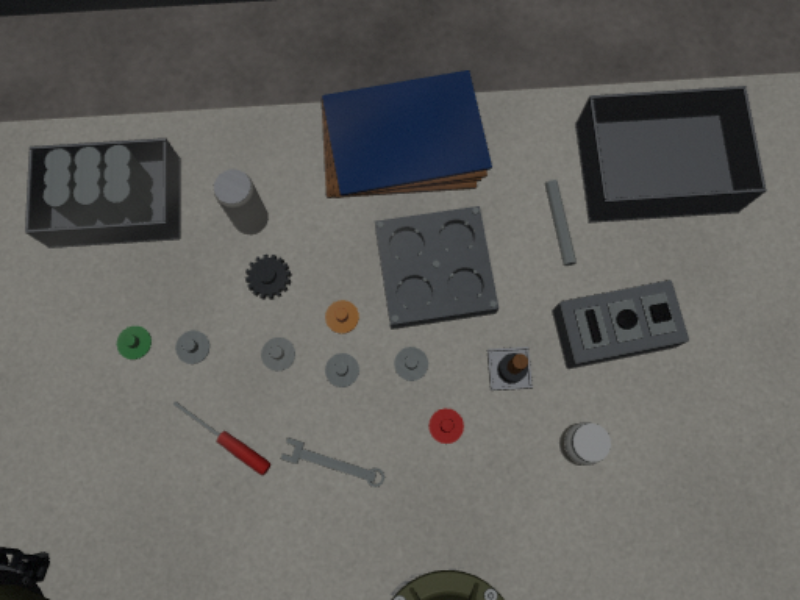

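The top picture (800x600) shows four bare steel caps at (193,347), (278,353), (342,369) and (411,363). The look-alikes are green (134,342), orange (342,317) and red (447,426). The cover is at (437,267), the pusher in its rest at (511,368), and the box keys left to right are bar (593,327), round (627,319) and square (660,312). The gear (268,277), can (237,190 or the jar at 588,443) and shaft (561,222) are to be left alone. I'll confirm the caps in an enlarged crop.

```bash
cat > h.py <<'E'
import numpy as np, cv2
from bench import readout, optics
def cam(n): d=optics.get_image(n); return d["color"],d["camera_matrix"],d["T"]
def ray(uv,K,T):
    d=np.array([(uv[0]-K[0,2])/K[0,0],-(uv[1]-K[1,2])/K[1,1],-1.]); return T[:3,3],T[:3,:3]@d
def onz(uv,K,T,z): o,d=ray(uv,K,T); return (o+d*(z-o[2])/d[2])[:3]
def px(p,K,T):
    c=T[:3,:3].T@(np.asarray(p,float)-T[:3,3]); return np.array([K[0,0]*c[0]/-c[2]+K[0,2],-K[1,1]*c[1]/-c[2]+K[1,2]])
def tri(rs):
    A=np.zeros((3,3));b=np.zeros(3)
    for o,d in rs:
        d=d/np.linalg.norm(d);P=np.eye(3)-np.outer(d,d);A+=P;b+=P@o
    p=np.linalg.solve(A,b); return p
E
python3 - <<'E'
from h import *
c,K,T=cam("top"); s,Ks,Ts=cam("scene")
cv2.imwrite("pics/c1.png",cv2.resize(c[180:300,60:320,::-1],None,fx=3,fy=3,interpolation=cv2.INTER_CUBIC))
cv2.imwrite("pics/c2.png",cv2.resize(s[160:270,90:430,::-1],None,fx=2.3,fy=2.3,interpolation=cv2.INTER_CUBIC))
for u,v in [(193,347),(278,353),(342,369),(411,363),(134,342),(342,317),(447,426)]:
    p=onz((u/1.5625,v/1.5625),K,T,.024); print(p.round(3), px(p,Ks,Ts).round(0))
for u,v,z in [(437,264,.045),(512,368,.02),(593,327,.089),(627,319,.089),(660,312,.089)]:
    p=onz((u/1.5625,v/1.5625),K,T,z); print(p.round(3), px(p,Ks,Ts).round(0))
E
```

```text
[0.513 0.402 0.024] [376. 206.]
[0.493 0.256 0.024] [328. 201.]
[0.457 0.146 0.024] [292. 193.]
[0.459 0.027 0.024] [255. 193.]
[0.529 0.504 0.024] [411. 210.]
[0.548 0.142 0.024] [292. 213.]
[ 0.348 -0.026  0.024] [241. 171.]
[ 0.627 -0.031  0.045] [233. 227.]
[ 0.439 -0.147  0.02 ] [203. 189.]
[ 0.489 -0.277  0.089] [156. 183.]
[ 0.498 -0.335  0.089] [136. 185.]
[ 0.506 -0.392  0.089] [117. 186.]
```

View pics/c1.png

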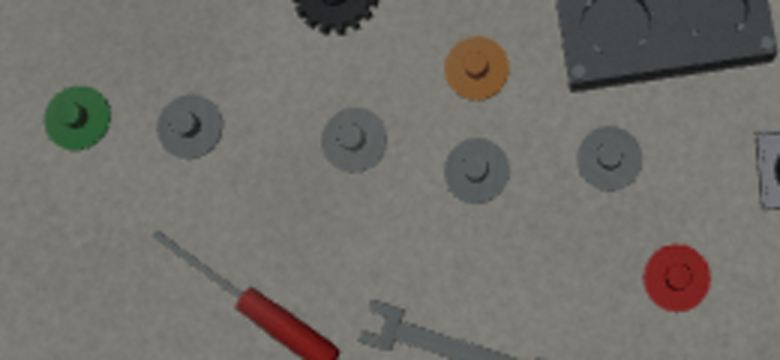

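View pics/c2.png

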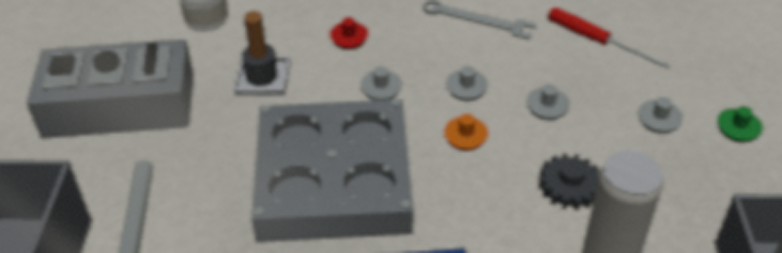

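The crop confirms four bare grey steel caps, at crop pixels (190,126), (353,140), (477,170) and (610,158). Each has a slim boss and an untoothed disc. The green, orange and red ones are decoys. Next I'll fit ellipses for finer positions.

```bash
cat > m.py <<'E'
from h import *
def discs(win):
    """win: approx world xy list; disc blob (cool grey on warm bench) via ellipse in both views -> plane z=.012"""
    out=[]
    for n in("top","scene"):
        c,K,T=cam(n); f=c.astype(int); m=((f[...,2]-f[...,0])>-3).astype(np.uint8)*255
        m=cv2.morphologyEx(m,cv2.MORPH_OPEN,np.ones((3,3)))
        row=[]
        cs=cv2.findContours(m,cv2.RETR_EXTERNAL,cv2.CHAIN_APPROX_NONE)[0]
        for p in win:
            q=px([*p,.015],K,T); b=None
            for k in cs:
                if 80<cv2.contourArea(k)<900 and len(k)>5:
                    (x,y),ax,a=cv2.fitEllipse(cv2.convexHull(k))
                    d=np.hypot(x-q[0],y-q[1])
                    if d<25 and (b is None or d<b[0]): b=(d,onz((x,y),K,T,.012 if n=="top" else .014),ax)
            row.append(None if b is None else (b[1][:2].round(4).tolist(),np.round(b[2],1).tolist()))
        out.append(row)
    return list(zip(*out))
E
python3 - <<'E'
from m import *
for r in discs([(.513,.402),(.493,.256),(.457,.146),(.459,.027)]): print(r)
# cover & others: edges in top view
c,K,T=cam("top"); f=c.astype(int); m=((f[...,2]-f[...,0])>-3).astype(np.uint8)*255
s,Ks,Ts=cam("scene"); fs=s.astype(int); ms=((fs[...,2]-fs[...,0])>-3).astype(np.uint8)*255
cv2.imwrite("pics/m.png",np.hstack([m,ms])[:, ::1][::1])
cv2.imwrite("pics/cov.png",np.hstack([cv2.resize(c[125:245,235:445,::-1],(630,360),interpolation=cv2.INTER_CUBIC)]))
t=np.vstack([cv2.resize(c[125:245,235:445,::-1],(525,300),interpolation=cv2.INTER_CUBIC),cv2.resize(s[160:270,95:275,::-1],(525,300),interpolation=cv2.INTER_CUBIC)])
cv2.imwrite("pics/cov.png",t)
E
```

```text
(([0.5167, 0.4071], [21.0, 22.4]), ([0.5183, 0.4065], [15.0, 18.8]))
(([0.4938, 0.2582], [21.3, 22.0]), ([0.496, 0.2564], [14.1, 17.8]))
(([0.4578, 0.1483], [21.7, 21.9]), ([0.4601, 0.1471], [13.9, 17.2]))
(([0.4606, 0.0275], [21.7, 21.9]), None)
```

View pics/cov.png

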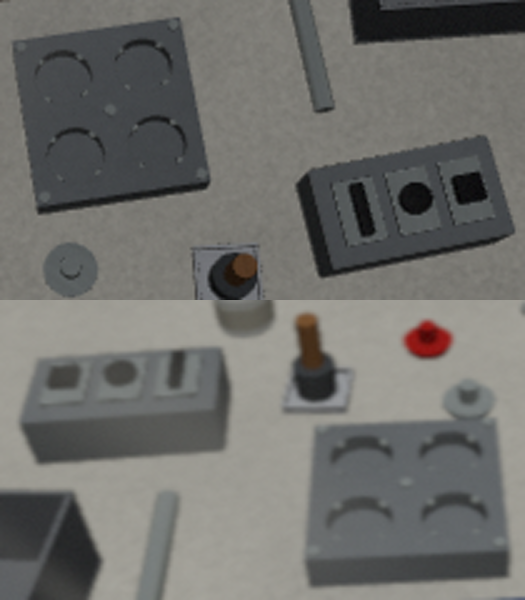

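The top half shows the cover's top-face corners at crop pixels (13,42), (181,18), (209,186) and (40,206). The keys are bar (361,208), round (416,198) and square (470,187), and the handle top is (245,264). The lower half agrees.

```bash
python3 - <<'E'
from h import *
c,K,T=cam("top"); s,Ks,Ts=cam("scene")
tp=lambda u,v:(235+u/2.5,125+v/2.5)
sp=lambda u,v:(95+u*180/525,160+(v-300)*110/300)
C=np.array([onz(tp(*q),K,T,.045) for q in[(13,42),(181,18),(209,186),(40,206)]])
print("corners",C[:,:2].round(3).tolist(),"centre",C.mean(0).round(4))
S=np.array([onz(sp(*q),Ks,Ts,.045) for q in[(318,427),(498,421),(508,550),(308,558)]])
print("scene",S[:,:2].round(3).tolist(),S.mean(0).round(4))
# yaw: from corner edges
for P in(C,S):
    e=[P[i]-P[(i+1)%4] for i in range(4)]; print([round(np.degrees(np.arctan2(v[1],v[0]))%90,1) for v in e],[round(np.linalg.norm(v),3) for v in e])
for n,a,b in[("handle",(245,264),(307,321))]: 
    print(n,onz(tp(*a),K,T,.11).round(4),onz(sp(*b),Ks,Ts,.11).round(4),tri([ray(tp(*a),K,T),ray(sp(*b),Ks,Ts)]).round(3))
# rest outline
R=[onz(tp(*q),K,T,.014) for q in[(192,248),(258,246)]]; print("rest far corners",np.round(R,4).tolist())
# keys: dark blobs
g=c.max(2); m=((g<28)*255).astype(np.uint8)
for q in[(361,208),(416,198),(470,187)]:
    u,v=map(int,tp(*q)); w=m[v-14:v+15,u-10:u+11]; n,l,st,ce=cv2.connectedComponentsWithStats(w)
    k=l[14,10]; print("key",c[v,u],st[k].tolist(), onz((ce[k][0]+u-10,ce[k][1]+v-14),K,T,.089).round(4), onz(tp(*q),K,T,.089).round(4))
for q in[(63,375),(120,373),(176,370)]: print("keyS",onz(sp(*q),Ks,Ts,.089).round(4))
E
```

```text
corners [[0.713, 0.072], [0.728, -0.117], [0.535, -0.129], [0.526, 0.055]] centre [ 0.6253 -0.0296  0.045 ]
scene [[0.545, -0.126], [0.533, 0.061], [0.716, 0.073], [0.729, -0.111]] [ 0.6308 -0.0256  0.045 ]
[np.float64(4.6), np.float64(3.5), np.float64(2.9), np.float64(5.3)] [np.float64(0.19), np.float64(0.194), np.float64(0.184), np.float64(0.188)]
[np.float64(3.8), np.float64(3.6), np.float64(4.1), np.float64(4.6)] [np.float64(0.187), np.float64(0.183), np.float64(0.184), np.float64(0.184)]
handle [ 0.439  -0.1469  0.11  ] [ 0.4388 -0.1443  0.11  ] [ 0.439 -0.146  0.11 ]
rest far corners [[0.4733, -0.1079, 0.014], [0.4705, -0.1802, 0.014]]
key [22 22 21] [6, 4, 10, 21, 108] [ 0.4912 -0.2772  0.089 ] [ 0.4915 -0.2772  0.089 ]
key [16 16 17] [4, 8, 13, 13, 122] [ 0.4993 -0.3345  0.089 ] [ 0.498  -0.3358  0.089 ]
key [12 10 13] [3, 9, 14, 13, 124] [ 0.5061 -0.3915  0.089 ] [ 0.5057 -0.3937  0.089 ]
keyS [ 0.5119 -0.3913  0.089 ]
keyS [ 0.5077 -0.3327  0.089 ]
keyS [ 0.5018 -0.2753  0.089 ]
```

Cap positions, cover centre (≈0.628,-0.028, yaw ≈4°) and keys are known. I'll move now, going to the first cap and squaring the tool to the world axes.

```bash
python3 -m crank '[[[1,-347,-65,0,-0.349],[1,-347,-65,0,-0.349],[1,-347,-65,0,-0.349],[1,-347,-65,0,-0.349],[1,-347,-65,0,-0.349],[1,-347,-65,0,-0.349],[1,-347,-65,0,-0.349],[1,-347,-65,0,-0.349],[1,-347,-65,0,-0.349],[1,-347,-65,0,-0.349]]]'
```

```text
t: 1.33
position: [0.5236, 0.4021, 0.2495]
tcp_rot: [-3.138, 0.003, 3.132]
force: [-0.1, 0.1, -0.9]
gripper_width: 0.0852
finger_force: 0.0
```

```bash
python3 -m crank '[[[1,0,0,40,0],[1,0,0,80,0],[1,0,0,120,0],[1,0,0,150,0],[1,0,0,150,0],[1,0,0,150,0],[1,0,0,150,0],[1,0,0,150,0],[1,0,0,150,0],[1,0,0,150,0]]]'
python3 - <<'E'
from m import *
for r in discs([(.517,.407),(.495,.2575),(.459,.148),(.4615,.0275)]): print(r)
c,K,T=cam("top"); s,Ks,Ts=cam("scene")
u,v=px([.52,.405,.03],K,T).astype(int); a,b=px([.52,.405,.03],Ks,Ts).astype(int)
cv2.imwrite("pics/g1.png",np.hstack([cv2.resize(i[y-40:y+40,max(x-50,0):x+50,::-1],(400,320),interpolation=cv2.INTER_CUBIC) for i,x,y in((c,u,v),(s,a,b))]))
E
```

```text
t: 2.17
position: [0.5182, 0.4083, 0.1022]
tcp_rot: [3.14, 0.002, -3.142]
force: [0.9, -0.9, 0.2]
gripper_width: 0.0853
finger_force: 0.0
(([0.5137, 0.4468], [61.3, 73.2]), ([0.5185, 0.406], [14.8, 18.9]))
(([0.4945, 0.2578], [21.1, 21.7]), ([0.496, 0.2564], [14.1, 17.8]))
(([0.4579, 0.1483], [21.8, 21.9]), ([0.4601, 0.1472], [13.9, 17.1]))
(([0.4605, 0.0275], [21.7, 21.9]), None)
```

View pics/g1.png

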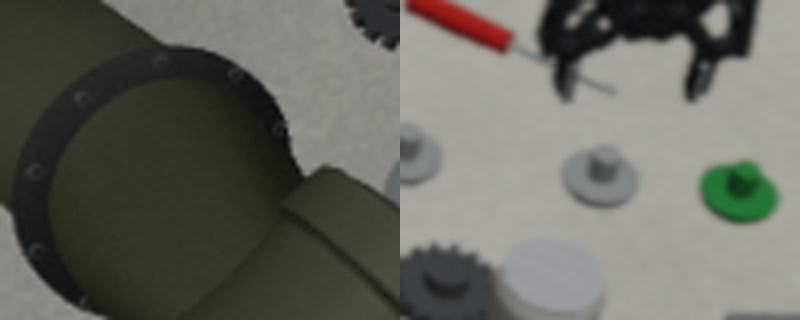

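The gripper stands squarely over cap1 (scene crop, cap at (600,175)), with the fingers astride the boss and the green decoy clear. Next I'll descend, grip and lift.

```bash
python3 -m crank '[[[0.7,1,-1,30,0],[0.7,1,-1,55,0],[0.7,1,-1,66,0],[0.7,1,-1,68,0],[0.7,1,-1,68,0],[0.7,1,-1,68,0],[0.1,1,-1,68,0],[0.0,1,-1,68,0],[0.0,1,-1,68,0],[0.0,1,-1,68,0]]]' 40
python3 -m crank '[[[0,0,0,0,0],[0,0,0,0,0],[0,0,0,0,0],[0,0,0,-20,0],[0,0,0,-50,0],[0,0,0,-90,0],[0,0,0,-90,0],[0,0,0,-90,0],[0,0,0,-90,0],[0,0,0,-90,0]]]'
```

```text
t: 3.2
position: [0.517, 0.4071, 0.0334]
tcp_rot: [3.141, 0.001, -3.141]
force: [-0.5, 0.5, 5.0]
gripper_width: 0.0205
finger_force: 39.0
t: 4.03
position: [0.5159, 0.4059, 0.121]
tcp_rot: [-3.14, -0.002, -3.141]
force: [-0.4, -0.6, -0.7]
gripper_width: 0.0207
finger_force: 39.2
```

```bash
python3 -m crank '[[[0,0,-40,0,0],[0,0,-80,0,0],[0,0,-120,0,0],[0,0,-160,0,0],[0,-20,-195,0,0],[0,-45,-225,0,0],[0,-70,-255,0,0],[0,-95,-285,0,0],[0,-120,-315,0,0],[0,-140,-345,0,0]]]'
python3 -m crank '[[[0,-12,-30,0,0],[0,-12,-41,0,0],[0,-12,-41,0,0],[0,-12,-41,0,0],[0,-12,-41,0,0],[0,-12,-41,10,0],[0,-12,-41,20,0],[0,-12,-41,20,0],[0,-12,-41,20,0],[0,-12,-41,20,0]]]'
python3 - <<'E'
from h import *
c,K,T=cam("top"); s,Ks,Ts=cam("scene")
a,b=px([.63,-.02,.06],Ks,Ts).astype(int)
cv2.imwrite("pics/p1.png",cv2.resize(s[b-55:b+55,a-70:a+70,::-1],(763,600),interpolation=cv2.INTER_CUBIC)); print(a,b)
E
```

```text
t: 4.87
position: [0.6574, 0.0596, 0.1206]
tcp_rot: [-3.141, -0.002, 3.141]
force: [1.4, 1.1, -1.8]
gripper_width: 0.0207
finger_force: 39.4
t: 5.7
position: [0.6684, 0.0212, 0.102]
tcp_rot: [3.142, -0.001, -3.141]
force: [0.4, 0.6, -0.9]
gripper_width: 0.0204
finger_force: 39.4
236 224
```

View pics/p1.png

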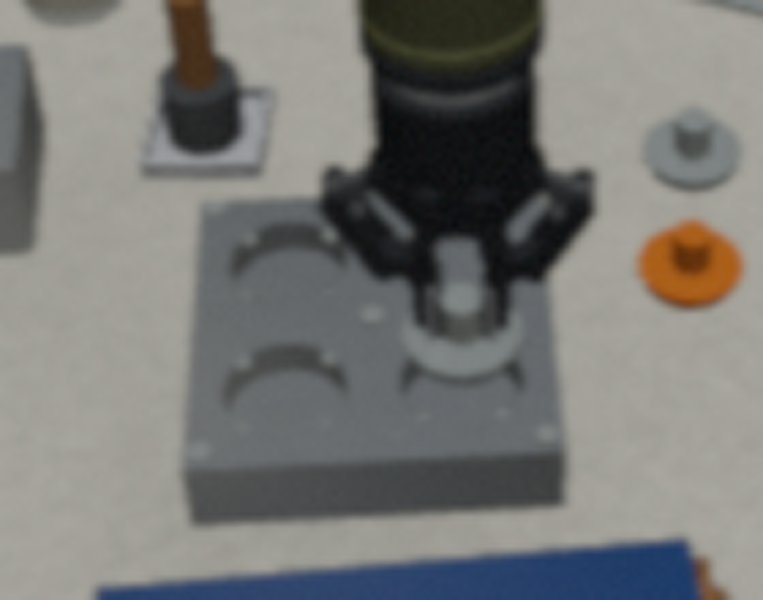

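The cap hangs over its bore (disc 403–523 px, bore 402–524 px), well centred sideways. I'll check the x using the cover's centre dot at crop (371,312).

```bash
python3 - <<'E'
from h import *
s,Ks,Ts=cam("scene"); c,K,T=cam("top")
k=140/763
f=lambda u,v:onz((166+u*k,169+v*110/600),Ks,Ts,.045).round(4)
print("dot scene",f(371,312),"bore rims L/R ends lower-left",f(228,385),f(347,385),"bore2",f(232,262),f(347,262))
print("dot top",onz((235+110/2.5,125+109/2.5),K,T,.045).round(4))
print("screws top",np.mean([onz((235+u/2.5,125+v/2.5),K,T,.045) for u,v in[(22,48),(173,24),(201,174),(44,197)]],0).round(4))
E
python3 -m crank '[[[0,0,0,10,0],[0,0,0,20,0],[0,0,0,26,0],[0,0,0,29,0],[0,0,0,31,0],[0,0,0,31,0],[0,0,0,31,0],[0,0,0,31,0],[0,0,0,31,0],[0,0,0,31,0]]]'
```

```text
dot scene [ 0.6246 -0.0286  0.045 ] bore rims L/R ends lower-left [ 0.6762 -0.0978  0.045 ] [ 0.6751 -0.0372  0.045 ] bore2 [ 0.5892 -0.1064  0.045 ] [ 0.5882 -0.0443  0.045 ]
dot top [ 0.6283 -0.0291  0.045 ]
screws top [ 0.6276 -0.029   0.045 ]
t: 6.73
position: [0.6688, 0.0202, 0.0713]
tcp_rot: [-3.141, 0.0, 3.141]
force: [2.4, -1.7, -1.3]
gripper_width: 0.0204
finger_force: 39.2
```

```bash
python3 -m crank '[[[0,0,0,2,0],[0,0,0,2,0],[0.4,0,0,2,0],[0.6,0,0,2,0],[0.6,0,0,2,0],[0.6,0,0,2,0],[0.6,0,0,-10,0],[0.6,0,0,-40,0],[0.6,0,0,-70,0],[0.6,0,0,-70,0]]]'
python3 -m crank '[[[0.6,30,40,0,0],[0.6,70,70,0,0],[0.6,110,100,0,0],[0.6,150,130,0,0],[0.6,170,165,0,0],[0.6,173,200,0,0],[0.6,173,238,0,0],[0.6,173,238,0,0],[0.6,173,238,0,0],[0.6,173,238,0,0]]]'
python3 - <<'E'
from m import *
for r in discs([(.495,.2575),(.459,.148),(.4615,.0275)]): print(r)
s,Ks,Ts=cam("scene");c,K,T=cam("top")
cv2.imwrite("pics/p2.png",np.hstack([cv2.resize(s[169:279,166:306,::-1],(400,314),interpolation=cv2.INTER_CUBIC),cv2.resize(c[125:215,230:340,::-1],(384,314),interpolation=cv2.INTER_CUBIC)]))
E
```

```text
t: 7.57
position: [0.6716, 0.0215, 0.1483]
tcp_rot: [3.14, 0.009, -3.141]
force: [1.1, -0.2, 1.2]
gripper_width: 0.0507
finger_force: 0.0
t: 8.4
position: [0.4951, 0.26, 0.1419]
tcp_rot: [3.141, 0.001, -3.139]
force: [0.6, -0.8, -0.9]
gripper_width: 0.0512
finger_force: 0.0
(([0.5069, 0.2964], [11.0, 34.9]), ([0.4961, 0.2564], [14.1, 17.8]))
(([0.4886, 0.1435], [9.7, 35.0]), ([0.4601, 0.1469], [13.8, 17.3]))
(([0.4604, 0.0276], [21.5, 21.9]), None)
```

View pics/p2.png

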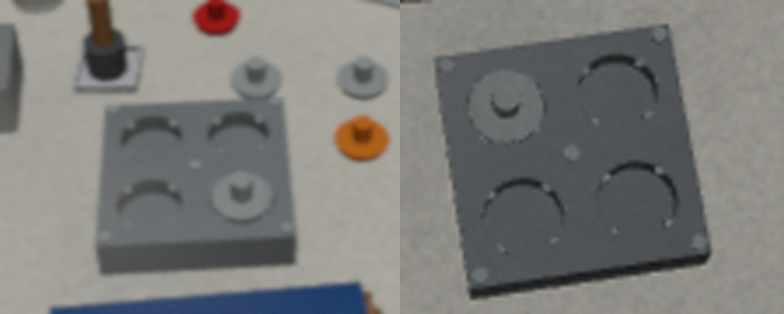

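Cap1 sits level in its bore (left (241,195), right (505,105)). Next is cap2, to the far right bore.

```bash
python3 -m crank '[[[0.6,0,-1,40,0],[0.6,0,-1,75,0],[0.6,0,-1,98,0],[0.6,0,-1,105,0],[0.6,0,-1,105,0],[0.6,0,-1,105,0],[0.6,0,-1,105,0],[0,0,-1,105,0],[0,0,-1,105,0],[0,0,-1,105,0]]]'
python3 -m crank '[[[0,0,0,0,0],[0,0,0,0,0],[0,0,0,-20,0],[0,0,0,-60,0],[0,0,0,-100,0],[0,0,-20,-105,0],[0,-10,-60,-105,0],[0,-30,-95,-105,0],[0,-50,-130,-105,0],[0,-70,-165,-105,0]]]'
python3 -m crank '[[[0,-22,-35,0,0],[0,-44,-70,0,0],[0,-66,-104,0,0],[0,-88,-138,0,0],[0,-110,-162,0,0],[0,-110,-162,0,0],[0,-110,-162,20,0],[0,-110,-162,40,0],[0,-110,-162,40,0],[0,-110,-162,40,0]]]'
```

```text
t: 9.43
position: [0.4962, 0.2579, 0.0376]
tcp_rot: [3.141, 0.002, 3.142]
force: [-2.0, -0.7, 7.4]
gripper_width: 0.0203
finger_force: 38.8
t: 10.27
position: [0.5661, 0.091, 0.1422]
tcp_rot: [-3.142, 0.001, -3.141]
force: [0.0, 0.7, -1.5]
gripper_width: 0.0201
finger_force: 39.3
t: 11.1
position: [0.6747, -0.069, 0.1007]
tcp_rot: [3.141, -0.003, -3.141]
force: [0.7, -0.4, -0.5]
gripper_width: 0.0204
finger_force: 39.4
```

```bash
python3 -m crank '[[[0,0,2,10,0],[0,0,2,20,0],[0,0,2,24,0],[0,0,2,26,0],[0,0,2,27,0],[0,0,2,28,0],[0,0,2,28,0],[0,0,2,28,0],[0,0,2,28,0],[0,0,2,28,0]]]'
python3 -m crank '[[[0,0,0,1,0],[0,0,0,1,0],[0.4,0,0,1,0],[0.6,0,0,1,0],[0.6,0,0,1,0],[0.6,0,0,1,0],[0.6,0,0,-10,0],[0.6,0,0,-40,0],[0.6,0,0,-68,0],[0.6,0,0,-68,0]]]'
python3 -m crank '[[[0.6,30,0,0,0],[0.6,70,20,0,0],[0.6,110,40,0,0],[0.6,140,65,0,0],[0.6,170,95,0,0],[0.6,200,125,0,0],[0.6,216,155,0,0],[0.6,216,190,0,0],[0.6,216,218,0,0],[0.6,216,218,0,0]]]'
python3 - <<'E'
from m import *
for r in discs([(.459,.148),(.4615,.0275)]): print(r)
s,Ks,Ts=cam("scene");c,K,T=cam("top")
cv2.imwrite("pics/p3.png",np.hstack([cv2.resize(s[169:279,166:306,::-1],(400,314),interpolation=cv2.INTER_CUBIC),cv2.resize(c[125:215,230:340,::-1],(384,314),interpolation=cv2.INTER_CUBIC)]))
E
```

```text
t: 11.93
position: [0.6787, -0.0672, 0.0766]
tcp_rot: [-3.141, 0.008, -3.142]
force: [2.1, -0.4, 14.8]
gripper_width: 0.0202
finger_force: 43.0
t: 12.77
position: [0.6786, -0.0671, 0.1478]
tcp_rot: [-3.141, 0.009, -3.142]
force: [1.0, 1.0, 0.9]
gripper_width: 0.0513
finger_force: 0.0
t: 13.6
position: [0.4593, 0.1577, 0.1426]
tcp_rot: [3.137, 0.003, -3.133]
force: [0.6, 0.6, 0.8]
gripper_width: 0.0512
finger_force: 0.0
(None, ([0.4601, 0.1471], [13.9, 17.2]))
(None, None)
```

View pics/p3.png

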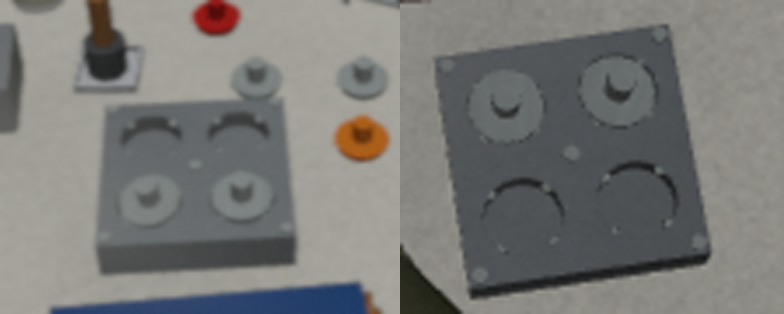

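Both caps sit level on their balls. Next is cap3, to the near left bore, gripping 2 mm higher.

```bash
python3 -m crank '[[[0.6,0,-1,40,0],[0.6,0,-1,75,0],[0.6,0,-1,96,0],[0.6,0,-1,102,0],[0.6,0,-1,102,0],[0.6,0,-1,102,0],[0.6,0,-1,102,0],[0,0,-1,102,0],[0,0,-1,102,0],[0,0,-1,102,0]]]'
python3 -m crank '[[[0,0,0,0,0],[0,0,0,0,0],[0,0,0,-20,0],[0,0,0,-60,0],[0,0,0,-80,0],[0,0,-10,-90,0],[0,-30,-40,-90,0],[0,-55,-70,-90,0],[0,-85,-100,-90,0],[0,-110,-125,-90,0]]]'
python3 -m crank '[[[0,-10,-10,0,0],[0,-10,-10,0,0],[0,-10,-10,0,0],[0,-10,-10,10,0],[0,-10,-10,25,0],[0,-10,-10,25,0],[0,-10,-10,25,0],[0,-10,-10,25,0],[0,-10,-10,25,0],[0,-10,-10,25,0]]]'
```

```text
t: 14.63
position: [0.4602, 0.1496, 0.0405]
tcp_rot: [3.141, 0.002, 3.142]
force: [-0.7, -1.4, 8.9]
gripper_width: 0.02
finger_force: 38.8
t: 15.47
position: [0.571, 0.0221, 0.1301]
tcp_rot: [-3.141, 0.001, 3.141]
force: [0.6, -0.1, -0.6]
gripper_width: 0.0202
finger_force: 39.4
t: 16.3
position: [0.5798, 0.015, 0.1049]
tcp_rot: [3.142, 0.001, -3.141]
force: [1.0, 0.3, -0.3]
gripper_width: 0.0201
finger_force: 39.4
```

```bash
python3 -m crank '[[[0,1,-2,10,0],[0,1,-2,20,0],[0,1,-2,24,0],[0,1,-2,26,0],[0,1,-2,27,0],[0,1,-2,27,0],[0,1,-2,27,0],[0,1,-2,27,0],[0,1,-2,27,0],[0,1,-2,27,0]]]'
```

```text
t: 17.13
position: [0.5802, 0.0125, 0.0779]
tcp_rot: [-3.142, 0.003, 3.141]
force: [2.8, -1.7, 7.3]
gripper_width: 0.0203
finger_force: 40.2
```

```bash
python3 -m crank '[[[0,0,0,0,0],[0.4,0,0,0,0],[0.6,0,0,0,0],[0.6,0,0,0,0],[0.6,0,0,0,0],[0.6,0,0,-20,0],[0.6,0,0,-60,0],[0.6,0,0,-63,0],[0.6,0,0,-63,0],[0.6,30,0,-63,0]]]'
python3 -m crank '[[[0.6,40,5,0,0],[0.6,80,14,0,0],[0.6,89,14,0,0],[0.6,89,14,0,0],[0.6,89,14,0,0],[0.6,89,14,0,0],[0.6,89,14,0,0],[0.6,89,14,0,0],[0.6,89,14,0,0],[0.6,89,14,0,0]]]'
python3 - <<'E'
from m import *
s,Ks,Ts=cam("scene");c,K,T=cam("top")
cv2.imwrite("pics/p4.png",np.hstack([cv2.resize(s[149:259,176:316,::-1],(400,314),interpolation=cv2.INTER_CUBIC),cv2.resize(c[125:260,200:340,::-1],(325,314),interpolation=cv2.INTER_CUBIC)]))
E
```

```text
t: 17.97
position: [0.5528, 0.0128, 0.1403]
tcp_rot: [3.14, 0.006, 3.141]
force: [0.3, 0.3, 0.7]
gripper_width: 0.0515
finger_force: 0.0
t: 18.8
position: [0.4599, 0.0266, 0.1401]
tcp_rot: [3.141, -0.0, 3.142]
force: [-0.3, -0.1, 0.3]
gripper_width: 0.0512
finger_force: 0.0
```

View pics/p4.png

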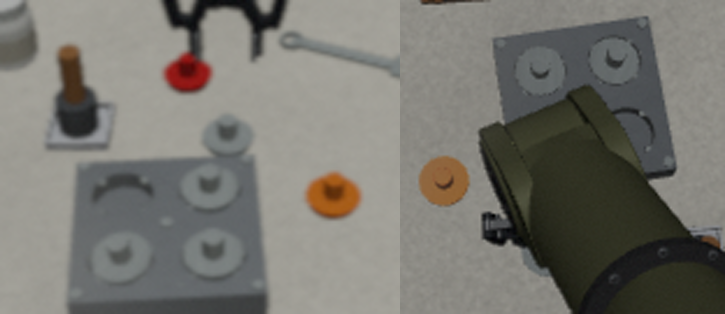

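Three caps are laid and cap4 is where it was measured. I'll take it to the last bore.

```bash
python3 -m crank '[[[0.6,0,1,40,0],[0.6,0,1,75,0],[0.6,0,1,96,0],[0.6,0,1,103,0],[0.6,0,1,103,0],[0.6,0,1,103,0],[0.6,0,1,103,0],[0,0,1,103,0],[0,0,1,103,0],[0,0,1,103,0]]]'
python3 -m crank '[[[0,0,0,0,0],[0,0,0,0,0],[0,0,0,-20,0],[0,0,0,-60,0],[0,0,0,-90,0],[0,0,-20,-95,0],[0,-30,-45,-95,0],[0,-60,-70,-95,0],[0,-90,-95,-95,0],[0,-115,-105,-95,0]]]'
python3 -m crank '[[[0,-10,0,0,0],[0,-10,0,0,0],[0,-10,0,0,0],[0,-10,0,10,0],[0,-10,0,30,0],[0,-10,0,30,0],[0,-10,0,30,0],[0,-10,0,30,0],[0,-10,0,30,0],[0,-10,0,30,0]]]'
```

```text
t: 19.73
position: [0.4602, 0.0276, 0.0384]
tcp_rot: [-3.141, 0.002, 3.141]
force: [-1.5, -0.7, 9.5]
gripper_width: 0.0205
finger_force: 38.7
t: 20.57
position: [0.5761, -0.0825, 0.133]
tcp_rot: [-3.139, 0.001, 3.137]
force: [0.4, -0.1, -1.0]
gripper_width: 0.0202
finger_force: 39.4
t: 21.4
position: [0.5849, -0.0772, 0.1032]
tcp_rot: [-3.141, 0.001, -3.141]
force: [-0.6, 0.9, -1.2]
gripper_width: 0.0206
finger_force: 39.4
```

```bash
python3 -m crank '[[[0,0,0,10,0],[0,0,0,20,0],[0,0,0,24,0],[0,0,0,26,0],[0,0,0,27,0],[0,0,0,27,0],[0,0,0,27,0],[0,0,0,27,0],[0,0,0,27,0],[0,0,0,27,0]]]'
```

```text
t: 22.23
position: [0.5855, -0.0776, 0.0756]
tcp_rot: [-3.141, 0.002, -3.142]
force: [0.5, 0.1, 5.8]
gripper_width: 0.0201
finger_force: 40.2
```

```bash
python3 -m crank '[[[0,0,0,0,0],[0.4,0,0,0,0],[0.6,0,0,0,0],[0.6,0,0,0,0],[0.6,0,0,0,0],[0.6,0,0,-20,0],[0.6,0,0,-60,0],[0.7,0,0,-95,0],[0.7,30,-10,-95,0],[0.7,60,-30,-95,0]]]'
python3 -m crank '[[[0.7,40,-20,0,0],[0.7,75,-35,0,0],[0.7,86,-38,0,0],[0.7,86,-38,0,0],[0.7,86,-38,0,0],[0.7,86,-38,0,0],[0.7,86,-38,0,0],[0.7,86,-38,0,0],[0.7,86,-38,0,0],[0.7,86,-38,0,0]]]'
python3 - <<'E'
from m import *
s,Ks,Ts=cam("scene");c,K,T=cam("top")
cv2.imwrite("pics/p5.png",np.hstack([cv2.resize(s[149:259,166:306,::-1],(400,314),interpolation=cv2.INTER_CUBIC),cv2.resize(c[125:260,230:370,::-1],(325,314),interpolation=cv2.INTER_CUBIC)]))
E
```

```text
t: 23.07
position: [0.5265, -0.1046, 0.1724]
tcp_rot: [3.14, 0.006, -3.137]
force: [-1.5, 0.0, -0.2]
gripper_width: 0.0597
finger_force: 0.0
t: 23.9
position: [0.4391, -0.1449, 0.1701]
tcp_rot: [3.141, -0.0, -3.14]
force: [-0.2, -0.1, -0.5]
gripper_width: 0.06
finger_force: 0.0
```

View pics/p5.png

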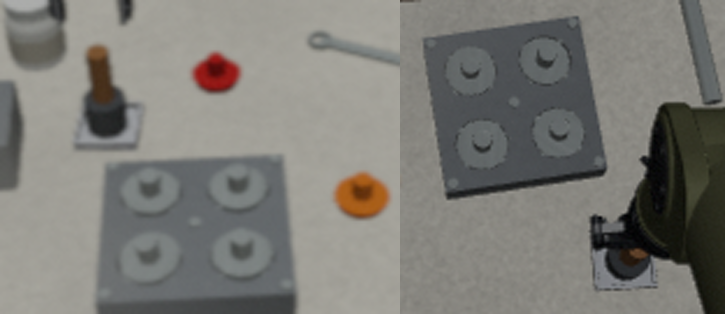

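All four caps lie level in the bores (right crop bosses at (472,68), (546,56), (482,139) and (558,129)). Now I'll grip the pusher and work out the cap centres.

```bash
python3 -m crank '[[[0.7,0,-1,30,0],[0.7,0,-1,60,0],[0.7,0,-1,76,0],[0.7,0,-1,80,0],[0.7,0,-1,80,0],[0.7,0,-1,80,0],[0,0,-1,80,0],[0,0,-1,80,0],[0,0,-1,80,0],[0,0,-1,80,0]]]' 80
python3 -m crank '[[[0,0,0,0,0],[0,0,0,0,0],[0,0,0,0,0],[0,0,0,-30,0],[0,0,0,-70,0],[0,0,0,-100,0],[0,0,0,-100,0],[0,0,0,-100,0],[0,0,0,-100,0],[0,0,0,-100,0]]]'
python3 - <<'E'
from h import *
s,Ks,Ts=cam("scene");c,K,T=cam("top")
for u,v in[(69,67),(144,55),(80,138),(156,128)]:
    print(onz((230+u*.4308,125+v*.43),K,T,.068).round(4))
# disc ellipses in top: cap lighter than cover
g=cv2.cvtColor(c,cv2.COLOR_RGB2GRAY)
f=g.copy(); f=cv2.resize(f[125:215,230:330],None,fx=6,fy=6,interpolation=cv2.INTER_CUBIC)
t=cv2.threshold(f,0,255,cv2.THRESH_OTSU)[0]; print(t)
for th in(85,95,t):
  m=((f>th)*255).astype(np.uint8)
  for k in cv2.findContours(cv2.morphologyEx(m,cv2.MORPH_OPEN,np.ones((9,9))),cv2.RETR_EXTERNAL,cv2.CHAIN_APPROX_NONE)[0]:
    if 6000<cv2.contourArea(k)<25000:
        (x,y),ax,a=cv2.fitEllipse(cv2.convexHull(k)); print(th,np.round(ax,0),onz((230+(x+.5)/6-.5,125+(y+.5)/6-.5),K,T,.048).round(4))
cv2.imwrite("pics/p6.png",np.hstack([cv2.resize(s[129:259,146:306,::-1],(400,325),interpolation=cv2.INTER_CUBIC),cv2.resize(f,(360,325))[...,None].repeat(3,2)]))
E
```

```text
t: 24.83
position: [0.4392, -0.1466, 0.0914]
tcp_rot: [-3.141, 0.002, 3.142]
force: [-1.5, 0.1, 7.6]
gripper_width: 0.0246
finger_force: 77.9
t: 25.67
position: [0.4375, -0.1463, 0.1891]
tcp_rot: [3.141, -0.003, -3.142]
force: [-0.0, 0.6, -3.4]
gripper_width: 0.0244
finger_force: 79.7
[0.667  0.0214 0.068 ]
[ 0.6756 -0.0674  0.068 ]
[0.5811 0.0149 0.068 ]
[ 0.5868 -0.0734  0.068 ]
108.0
```

View pics/p6.png

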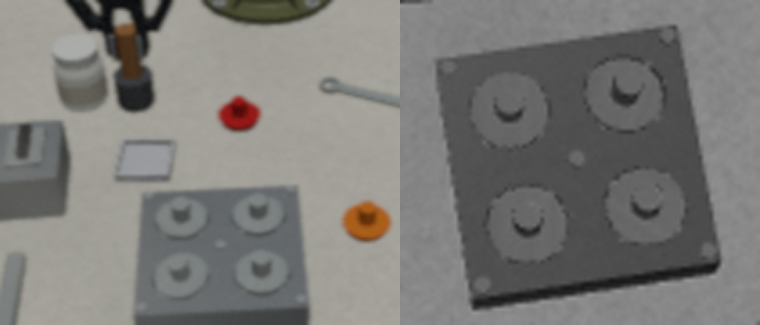

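The pusher is held upright and the rest is empty at (146,160). I'll press the near right cap first.

```bash
python3 -m crank '[[[0,-35,15,0,0],[0,-70,32,0,0],[0,-105,50,0,0],[0,-135,65,0,0],[0,-147,71,0,0],[0,-147,71,0,0],[0,-147,71,0,0],[0,-147,71,0,0],[0,-147,71,0,0],[0,-147,71,0,0]]]'
python3 -m crank '[[[0,0,0,20,0],[0,0,0,38,0],[0,0,0,45,0],[0,0,0,49,0],[0,0,0,52,0],[0,0,0,55,0],[0,0,0,55,0],[0,0,0,55,0],[0,0,0,55,0],[0,0,0,55,0]]]'
```

```text
t: 26.6
position: [0.5847, -0.0763, 0.1902]
tcp_rot: [-3.141, -0.001, 3.14]
force: [-0.8, 0.3, -2.7]
gripper_width: 0.0244
finger_force: 79.4
t: 27.43
position: [0.5858, -0.0753, 0.1357]
tcp_rot: [-3.142, 0.001, -3.141]
force: [-0.9, 0.4, -1.4]
gripper_width: 0.0244
finger_force: 80.0
```

```bash
python3 -m crank '[[[0,0,0,2,0],[0,0,0,4,0],[0,0,0,6,0],[0,0,0,8,0],[0,0,0,10,0],[0,0,0,12,0],[0,0,0,14,0],[0,0,0,15,0],[0,0,0,15,0],[0,0,0,15,0]]]'
```

```text
t: 28.27
position: [0.5861, -0.0754, 0.1225]
tcp_rot: [-3.141, 0.002, 3.142]
force: [-5.8, 0.0, 19.5]
gripper_width: 0.0243
finger_force: 82.4
```

The foot is at 35.5 mm with a firm floor reaction, so this cap is home. On to the far right one.

```bash
python3 -m crank '[[[0,0,0,2,0],[0,0,0,2,0],[0,0,0,-20,0],[0,0,0,-50,0],[0,0,0,-70,0],[0,0,0,-70,0],[0,-30,2,-70,0],[0,-60,4,-70,0],[0,-90,6,-70,0],[0,-90,6,-70,0]]]'
python3 -m crank '[[[0,0,0,0,0],[0,0,0,20,0],[0,0,0,40,0],[0,0,0,47,0],[0,0,0,50,0],[0,0,0,52,0],[0,0,0,52,0],[0,0,0,52,0],[0,0,0,52,0],[0,0,0,52,0]]]'
python3 -m crank '[[[0,0,0,2,0],[0,0,0,4,0],[0,0,0,6,0],[0,0,0,8,0],[0,0,0,10,0],[0,0,0,12,0],[0,0,0,14,0],[0,0,0,16,0],[0,0,0,18,0],[0,0,0,18,0]]]'
```

```text
t: 29.1
position: [0.6796, -0.0682, 0.1876]
tcp_rot: [3.14, 0.001, -3.141]
force: [0.1, 0.3, -4.1]
gripper_width: 0.0246
finger_force: 79.8
t: 29.93
position: [0.6759, -0.0693, 0.139]
tcp_rot: [-3.142, 0.001, -3.141]
force: [0.1, 0.4, -3.0]
gripper_width: 0.0243
finger_force: 79.9
t: 30.77
position: [0.6757, -0.0693, 0.1226]
tcp_rot: [-3.141, 0.001, 3.142]
force: [-5.6, -0.2, 16.5]
gripper_width: 0.0244
finger_force: 82.4
```

```bash
python3 -m crank '[[[0,0,0,2,0],[0,0,0,2,0],[0,0,0,-20,0],[0,0,0,-50,0],[0,0,0,-70,0],[0,0,0,-70,0],[0,2,30,-70,0],[0,4,60,-70,0],[0,7,89,-70,0],[0,7,89,-70,0]]]'
python3 -m crank '[[[0,0,0,0,0],[0,0,0,20,0],[0,0,0,40,0],[0,0,0,47,0],[0,0,0,50,0],[0,0,0,52,0],[0,0,0,52,0],[0,0,0,52,0],[0,0,0,52,0],[0,0,0,52,0]]]'
python3 -m crank '[[[0,0,0,2,0],[0,0,0,4,0],[0,0,0,6,0],[0,0,0,8,0],[0,0,0,10,0],[0,0,0,12,0],[0,0,0,14,0],[0,0,0,16,0],[0,0,0,18,0],[0,0,0,18,0]]]'
```

```text
t: 31.6
position: [0.6668, 0.0292, 0.1888]
tcp_rot: [3.135, -0.003, -3.132]
force: [-0.7, 2.2, -3.0]
gripper_width: 0.0246
finger_force: 79.9
t: 32.43
position: [0.669, 0.0197, 0.1391]
tcp_rot: [3.142, 0.001, -3.142]
force: [-0.3, 0.2, -3.2]
gripper_width: 0.0243
finger_force: 80.0
t: 33.27
position: [0.6688, 0.0197, 0.1226]
tcp_rot: [-3.141, 0.001, -3.142]
force: [-6.3, -1.4, 16.4]
gripper_width: 0.0245
finger_force: 82.5
```

Next, B at (0.580,0.014).

```bash
python3 -m crank '[[[0,0,0,2,0],[0,0,0,2,0],[0,0,0,-20,0],[0,0,0,-50,0],[0,0,0,-70,0],[0,0,0,-70,0],[0,30,-2,-70,0],[0,60,-4,-70,0],[0,89,-6,-70,0],[0,89,-6,-70,0]]]'
python3 -m crank '[[[0,0,0,0,0],[0,0,0,20,0],[0,0,0,40,0],[0,0,0,47,0],[0,0,0,50,0],[0,0,0,52,0],[0,0,0,52,0],[0,0,0,52,0],[0,0,0,52,0],[0,0,0,52,0]]]'
python3 -m crank '[[[0,0,0,2,0],[0,0,0,4,0],[0,0,0,6,0],[0,0,0,8,0],[0,0,0,10,0],[0,0,0,12,0],[0,0,0,14,0],[0,0,0,16,0],[0,0,0,18,0],[0,0,0,18,0]]]'
python3 -m crank '[[[0,0,0,2,0],[0,0,0,2,0],[0,0,0,-20,0],[0,0,0,-50,0],[0,0,0,-70,0],[0,0,0,-70,0],[0,20,-20,-70,0],[0,40,-45,-70,0],[0,60,-70,-70,0],[0,80,-95,-70,0]]]'
python3 - <<'E'
from h import *
s,Ks,Ts=cam("scene");c,K,T=cam("top")
f=cv2.resize(c[125:215,230:330,::-1],(390,351),interpolation=cv2.INTER_CUBIC)
cv2.imwrite("pics/p7.png",np.hstack([cv2.resize(s[169:279,166:306,::-1],(400,351),interpolation=cv2.INTER_CUBIC),f]))
E
```

```text
t: 34.1
position: [0.5726, 0.0129, 0.1881]
tcp_rot: [-3.14, -0.009, -3.141]
force: [-1.1, -0.4, -4.0]
gripper_width: 0.0245
finger_force: 80.0
t: 34.93
position: [0.58, 0.0137, 0.139]
tcp_rot: [-3.142, 0.001, -3.141]
force: [0.5, -0.0, -2.7]
gripper_width: 0.0239
finger_force: 80.0
t: 35.77
position: [0.5797, 0.0137, 0.1225]
tcp_rot: [-3.141, 0.001, -3.142]
force: [-7.2, -1.4, 21.5]
gripper_width: 0.0244
finger_force: 83.1
t: 36.6
position: [0.4979, -0.0821, 0.1889]
tcp_rot: [3.141, -0.002, -3.141]
force: [0.7, -0.6, -3.5]
gripper_width: 0.0243
finger_force: 79.9
```

View pics/p7.png

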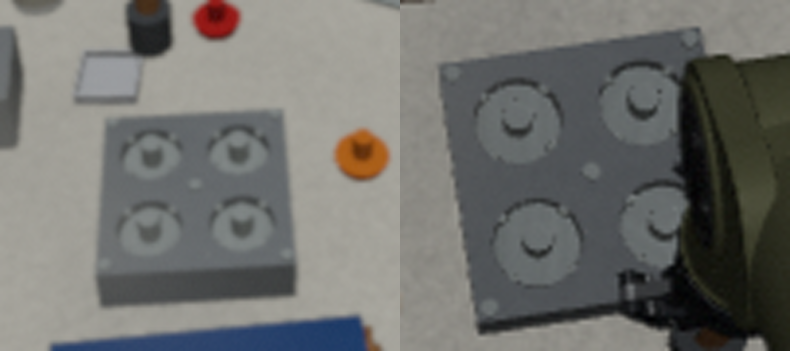

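All four discs are below the cover top with the balls closed over them. I'll put the pusher back.

```bash
python3 -m crank '[[[0,35,-35,0,0],[0,61,-65,0,0],[0,61,-65,0,0],[0,61,-65,0,0],[0,61,-65,30,0],[0,61,-65,60,0],[0,61,-65,75,0],[0,61,-65,75,0],[0,61,-65,75,0],[0,61,-65,75,0]]]'
```

```text
t: 37.53
position: [0.4396, -0.1458, 0.1158]
tcp_rot: [3.141, 0.001, -3.14]
force: [-0.5, 0.6, -3.4]
gripper_width: 0.0243
finger_force: 80.3
```

```bash
python3 -m crank '[[[0,0,0,10,0],[0,0,0,18,0],[0,0,0,22,0],[0,0,0,24,0],[0,0,0,25,0],[0,0,0,25,0],[0,0,0,25,0],[0,0,0,25,0],[0,0,0,25,0],[0,0,0,25,0]]]'
```

```text
t: 38.37
position: [0.4388, -0.1463, 0.0915]
tcp_rot: [-3.141, 0.001, -3.141]
force: [-3.7, 0.7, 9.5]
gripper_width: 0.0245
finger_force: 82.3
```

```bash
python3 -m crank '[[[0,0,0,0,0],[0.5,0,0,-1,0],[0.7,0,0,-1,0],[0.7,0,0,-1,0],[0.7,0,0,-1,0],[0.7,0,0,-20,0],[0.7,0,0,-50,0],[0.7,0,0,-80,0],[0.7,0,0,-100,0],[0.7,0,0,-100,0]]]'
python3 -m crank '[[[0,-10,-40,0,0],[0,-25,-80,0,0],[0,-40,-120,0,0],[0,-55,-155,0,0],[0,-62,-188,0,0],[0,-62,-188,0,0],[0,-62,-188,20,0],[0,-62,-188,40,0],[0,-62,-188,50,0],[0,-62,-188,50,0]]]'
python3 - <<'E'
from h import *
s,Ks,Ts=cam("scene");c,K,T=cam("top")
cv2.imwrite("pics/p8.png",np.hstack([cv2.resize(s[129:229,90:230,::-1],(440,314),interpolation=cv2.INTER_CUBIC),cv2.resize(c[160:260,300:440,::-1],(350,314),interpolation=cv2.INTER_CUBIC)]))
E
```

```text
t: 39.2
position: [0.4407, -0.1467, 0.194]
tcp_rot: [-3.139, 0.006, -3.142]
force: [1.5, -0.4, -0.6]
gripper_width: 0.0599
finger_force: 0.0
t: 40.03
position: [0.499, -0.3334, 0.1373]
tcp_rot: [3.139, -0.005, -3.141]
force: [-0.2, 0.8, 0.2]
gripper_width: -0.0002
finger_force: 0.0
```

View pics/p8.png

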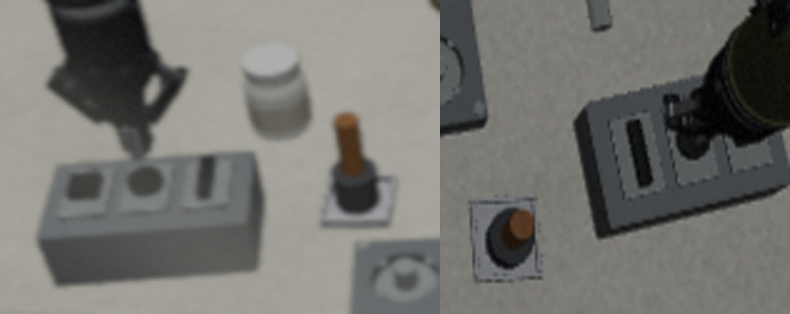

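The pusher stands upright in its rest and the shut fingertips are over the round key. I'll press it slowly.

```bash
python3 -m crank '[[[0,0,0,15,0],[0,0,0,25,0],[0,0,0,30,0],[0,0,0,33,0],[0,0,0,36,0],[0,0,0,38,0],[0,0,0,40,0],[0,0,0,42,0],[0,0,0,42,0],[0,0,0,42,0]]]'
```

```text
t: 40.97
position: [0.5006, -0.3342, 0.1016]
tcp_rot: [-3.14, 0.001, -3.142]
force: [-8.9, 5.2, 27.3]
gripper_width: 0.0002
finger_force: 13.8
```

27 N against a 5 N spring, and 6.4 mm of travel, so it is fully down. Next is the square key.

```bash
python3 -m crank '[[[0,0,0,-15,0],[0,0,0,-42,0],[0,0,0,-42,0],[0,-3,-25,-42,0],[0,-7,-58,-42,0],[0,-7,-58,-42,0],[0,-7,-58,-42,0],[0,-7,-58,-25,0],[0,-7,-58,-15,0],[0,-7,-58,-15,0]]]'
python3 -m crank '[[[0,0,0,3,0],[0,0,0,6,0],[0,0,0,8,0],[0,0,0,10,0],[0,0,0,12,0],[0,0,0,14,0],[0,0,0,14,0],[0,0,0,14,0],[0,0,0,14,0],[0,0,0,14,0]]]'
```

```text
t: 41.8
position: [0.5066, -0.3907, 0.1109]
tcp_rot: [3.139, -0.003, -3.14]
force: [-0.9, 0.2, -0.5]
gripper_width: 0.0
finger_force: 0.0
t: 42.63
position: [0.5081, -0.392, 0.1019]
tcp_rot: [-3.141, 0.001, -3.141]
force: [-4.8, 4.7, 19.1]
gripper_width: -0.0003
finger_force: 9.5
```

Square is fully down. Now the bar key.

```bash
python3 -m crank '[[[0,0,0,-15,0],[0,0,0,-42,0],[0,0,0,-42,0],[0,4,40,-42,0],[0,8,80,-42,0],[0,14,115,-42,0],[0,14,115,-42,0],[0,14,115,-42,0],[0,14,115,-25,0],[0,14,115,-15,0]]]'
python3 -m crank '[[[0,0,0,0,0],[0,0,0,3,0],[0,0,0,6,0],[0,0,0,8,0],[0,0,0,10,0],[0,0,0,12,0],[0,0,0,14,0],[0,0,0,15,0],[0,0,0,15,0],[0,0,0,15,0]]]'
```

```text
t: 43.47
position: [0.4937, -0.2789, 0.1137]
tcp_rot: [-3.14, 0.001, 3.14]
force: [-1.6, -0.8, 0.9]
gripper_width: -0.0001
finger_force: 0.0
t: 44.3
position: [0.4939, -0.2781, 0.1017]
tcp_rot: [-3.139, 0.002, 3.141]
force: [-6.9, -1.3, 20.9]
gripper_width: -0.0002
finger_force: 11.3
```

Bar is fully down. I'll lift away and check everything once more before handing in.

```bash
python3 -m crank '[[[0,0,0,-30,0],[0,0,0,-70,0],[0,0,0,-110,0],[0,0,0,-150,0],[0,30,-40,-150,0],[0,60,-80,-150,0],[0,60,-80,-150,0],[0,60,-80,-150,0],[0,60,-80,-150,0],[0,60,-80,-150,0]]]'
python3 - <<'E'
from h import *
s,Ks,Ts=cam("scene");cv2.imwrite("pics/end.png",cv2.resize(s[140:290,90:440,::-1],(800,343),interpolation=cv2.INTER_CUBIC))
E
```

```text
t: 45.13
position: [0.4343, -0.3563, 0.2492]
tcp_rot: [3.141, 0.001, -3.14]
force: [0.3, -0.1, -0.1]
gripper_width: 0.0001
finger_force: 0.0
```

View pics/end.png

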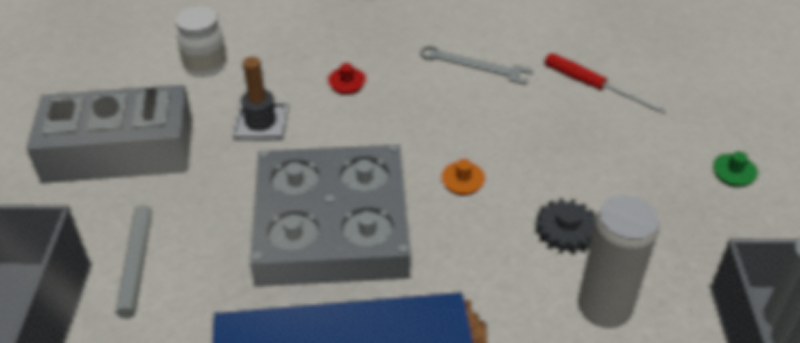

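The four caps are home at (295,178), (364,174), (293,230) and (368,228). The pusher is in its rest at (258,110), the bystanders are untouched and the robot is clear.

```bash
python3 -c "from bench import job_done; print(job_done())"
```

```text
the job is handed in; nothing more can be done
None
```

I handed the job in at about 45 s: all four steel caps are pressed home with the pusher, the pusher is back in its rest, and the round, square and bar keys were each pressed fully down in that order, with no verdict returned.

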